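# Catch the wire loop with the sprung contact hook

### The arm

A 6-joint arm with a two-finger parallel gripper is mounted at the origin on the work surface. World frame = base frame: x ahead of the robot, y to its left, z up, the work surface at z = 0. Lengths are in m, angles in rad, forces in N, time in s.
With the tool pointing down it reaches from about 0.4 to 0.825 m from the base axis. Payload 7 kg.
Tool frame: the origin (TCP) lies on the centre line of the jaws, within the pads' length; the fingertips stand 22 mm ahead of it and the grasp point (between the pads) lies 3 mm ahead of it; z points along the fingers, y is the line along which they close (so a half turn about z gives the same grasp; the last joint's range is limited). The gripper opens to 88 mm and grips with 3 to 60 N. Pads are 19 mm wide; open, the fingers measure 130 mm over their backs; the gripper's body (78 mm by 193 mm) begins 47 mm behind the grasp point.
Start: joints at [-0.878, 0.359, 0.012, 0, -1.224, -0.288], TCP at [0.266, -0.62, 0.249] pointing down, gripper open.
Joint ranges: [-3.07, 3.07], [-1.43, 2.12], [-1.02, 1.25], [-3.03, 1.67], [-3.05, -0], [-3.03, 3.03]. Speed limits (rad/s): [2.39, 2.39, 3.01, 3.14, 3.14, 3.14].

### API

Orientations are given as [roll, pitch, yaw] about the fixed x, y, z axes, in that order (R = Rz(yaw) Ry(pitch) Rx(roll)).
In Python, from station import monitor, viewer, order gives the robot as it stands. The module is installed in compiled form; this text tells all that it offers.
- The arm moves only by the tool servo_tool, never from a script. Its argument "targets" is a list of rows, each an object with "angular": the turn, a rotation vector about the tool's x, y, z in degrees, a list of three; "xyz": the shift along the tool's x, y, z in cm, a list of three; "claw": the finger opening in cm, from 0 to 8.76. A call has 1 to 20 rows; each row shifts and turns the commanded pose from where the row before left it, along the tool's axes as they then stand; what a row does not reach is not made up. A row lasts 1/10 s, in which the tool goes at most 50 mm and 8.59 degrees, less where a joint would pass 70% of its speed; a pose out of reach is approached as far as the arm can. A call is refused whole if a number of a shift passes 5 or a number of a turn 8.59, either way. A call with a gripper value outside its range is refused whole. The fingers move at their own pace and stop on an object; "force" is the grip in N (left out, the last holds). Time passes only in rows, so rows that do not move let the fingers close. It gives the time, the measured TCP pose, the force, the opening and the grip force at its end, in the units of the state.
- monitor.get_state(): the state, without advancing time (a new reading comes with each control period).
- viewer.grab_frame(name): name is "scene" or "top"; returns a dict with "color" (384x512x3 uint8, blue, green, red), "fovy" (degrees; the focal length in pixels is half the picture's height over the tangent of half this angle, whatever the lens; pixels are square), "cx", "cy" (the principal point, pixels), "k1" (the pictures are not rectified: a ray, as slopes to the right and down, at radius r is drawn at 1 + k1 r^2 times it, then the intrinsics apply), "R" (3x3) and "t" (3): a world point X has camera coordinates R X + t. Camera axes: x right, y down, z forward; pixel columns grow to the right and rows downward; lengths in m; the calibration is good to about 2 mm. A picture is of the moment at which its call begins. There is no depth.
- order.job_done(): hands the job in; it is judged then, once.
The state is a dict: "t": time; "q": joint angles; "qd": joint speeds; "joint_efforts": joint torques, N m; "eef_pos": TCP position; "ee_rot": TCP orientation; "force": force on the tool from outside, world axes, zero at the start; "moment": the same for the moment, N m; "width": finger opening in m; "gripper_force": force on a finger pad.
Only numpy, scipy, OpenCV 4.12 (cv2) and the standard library are available. Lean on these libraries where they do the work, as an engineer would, in place of code of your own. Each camera call takes 0.05 s, during which the arm holds its last target. There are 200 camera calls.

### The job

On the contact stand, hook the sprung probe onto the terminal that has the wire loop (not the round-headed screw terminal): press the probe's plunger well down, slide the carriage so that the hook goes under the loop, and let the plunger up until the loop lies fully home in the hook and the spring holds it there. The loop is not always set in the middle of its foot, so feel for it and push only gently against it (a few newtons) so as not to strain the wire, let the plunger up slowly under control instead of letting it snap, then take your hand away and leave the other things where they are.

Things in the scene. Friction and masses are not known exactly. Their poses are not given: they have to be found in the camera images.
- stand: Fixed stand: aluminium deck 150 (x) x 310 (y) x 20 mm; origin at the centre of its underside, z up, y along the rails. Uprights at x -45, y +-143 mm, 145 mm high, carry two rails (x -45) on which a black carriage block (top at 143 mm) slides. A bridge from it holds an upright black barrel 22 mm across, 88 to 140 mm high, at x +20 mm: the plunger runs in it, cap above, hook below
- carriage (a joint): position of the carriage along the stand's y axis in m, -0.1 to 0.1; 0 puts the barrel at the stand's y = 0. It slides with under 1 N of friction and stays where it is left
- plunger (a joint): how far the plunger (cap and hook together) is pressed down, m, 0 to 0.023 (stop). Spring: about 1 N up at 0, 4 N at 0.011, 7 N at 0.023. At 0 the hook passes 3 mm above the loop and over the screw; from 0.0185 its tip passes below the loop; at 0.011 the loop lies home in the hook; at 0.016 the loop only sits on the hook's tip. Let go, it snaps up at 100 mm/s or more
- cap_mid (a point): middle of the plunger's grey cap, a plain upright cylinder 26 mm across and 26 mm tall (top 196 mm above the bench when up). The cap can be gripped between the fingers, and with it the plunger pressed and the carriage slid. Fully pressed, the cap's underside is 7 mm above the barrel
- hook: J-shaped steel hook of 4 mm round bar. Origin: middle of the mouth, on the centreline of the level bottom bar; axes as the stand's. Shank at y -5.5 mm (on the plunger's axis), bottom bar to y +5.5 mm, there the tip turns up, its top 7 mm above the origin. Mouth 7 mm wide, open upward: pressed down, it goes under a loop by moving in +y from the loop's -y side until the shank meets the wire
- loop_post: loop terminal fixed on the deck under the hook's path: black foot 40 (x) x 62 (y) x 10 mm, origin centre of its underside, axes as the stand's. On it a U of 4 mm brass wire upside down, legs 26 mm apart in x, level top bar along x, its centre 45 mm above the origin. The wire is set by hand in two slots along y: it stands, firmly, anywhere up to 22 mm either way in y from the foot middle
- screw_post: the other terminal, not to be hooked: a black foot 40 x 22 x 10 mm with a brass screw having a round head 14 mm across, its top 33 mm above this origin (centre of the foot's underside). It and the loop terminal stand 72 to 96 mm apart along y; either may be the one at +y
- ring_blank: a plain steel finger ring, 22 mm across and 6 mm high, lying on the stand's deck on the side away from the rails; a bystander
- driver: a 150 mm screwdriver with a black handle lying on the bench beside the stand, on the side away from the robot; a bystander
- calculator: a black desk calculator 150 x 100 x 18 mm; a bystander
- handpiece: a black rotary handpiece 150 mm long and 26 mm thick, lying; a bystander
- mandrel: a steel ring mandrel, a 190 mm cone standing on a 56 mm round foot; a bystander
- mallet: a hammer 240 mm long with a wooden handle, lying; a bystander
- jar: a small amber glass jar, 56 mm across and 65 mm high; a bystander

How it is judged:
At the end, for the whole second after the job is handed in: The wire loop lies home in the hook, which the spring pulls up against it: the plunger rests between 9 and 13.5 mm down, the hook's mouth is within 30 mm (horizontally) of the loop terminal's middle, the hook bears on the loop with more than 2 N, and no bystander has moved 20 mm (value of joint plunger between 0.009 and 0.0135 m and velocity of joint plunger between -0.005 and 0.005 m/s and horizontal distance between hook and loop_post below 0.03 m and contact force between hook and anything else above 2 N and distance of each of ring_blank, driver, calculator, handpiece, mandrel, mallet, jar from where it was at the start of the episode below 0.02 m); the robot touches nothing.
It fails at once if the wire is strained: the hook is pushed, pulled or knocked against something with more than 10 N (contact force between hook and anything else above 10 N).
It fails at once if the plunger snaps up: it rises faster than 100 mm/s (velocity of joint plunger below -0.1 m/s).
It fails at once if a bystander is pushed 20 mm or more (not (distance of each of ring_blank, driver, calculator, handpiece, mandrel, mallet, jar from where it was at the start of the episode below 0.02 m)).
It also fails if it takes over 48 s, if anything falls off the work surface, if the arm or the gripper's body presses on something with over 40 N, if the wrist force passes 120 N, or if a joint passes its speed limit or range.

## Working session

There is one attempt and no reset: what is moved stays moved. The work goes in short steps, Python scripts to look and compute and a tool call to move; the robot and the scene stay as the last step left them, time stands still between calls to the robot, and variables do not carry over. Pictures are saved under pics/ and viewed, at most 10 in all, crops included, and the job is handed in when it is done.

Besides the shell and the picture viewer there is one more tool, called after "Call:" by a JSON object that holds its "method" and its "body", one argument or row to a line. servo_tool: Moves the arm, as the interface text tells. Its arguments: {"type":"object","properties":{"targets":{"type":"array"},"force":{"type":"number"}},"required":["targets"]}

```bash
mkdir -p pics; cat > h.py <<'E'
import numpy as np, cv2, json
from station import monitor, viewer, order
def grab(name,fn):
    f=viewer.grab_frame(name); cv2.imwrite(f'pics/{fn}.png',f['color'])
    np.savez(f'pics/{fn}.npz',**{k:np.array(v) for k,v in f.items()}); return f
def load(fn): return dict(np.load(f'pics/{fn}.npz'))
def K(f):
    F=f['color'].shape[0]/2/np.tan(np.radians(float(f['fovy']))/2)
    return np.array([[F,0,float(f['cx'])],[0,F,float(f['cy'])],[0,0,1]]),np.array([float(f['k1']),0,0,0])
def ray(f,uv):
    k,d=K(f); p=cv2.undistortPoints(np.array([[uv]],float),k,d)[0,0]
    R=np.array(f['R']);t=np.array(f['t']); return -R.T@t, R.T@np.array([p[0],p[1],1])
def at_z(f,uv,z):
    c,d=ray(f,uv); return c+d*(z-c[2])/d[2]
def proj(f,X):
    k,d=K(f); return cv2.projectPoints(np.array(X,float).reshape(-1,3),cv2.Rodrigues(np.array(f['R']))[0],np.array(f['t']),k,d)[0][:,0]
E
python3 - <<'E'
from h import *
ims=[]
for n in('scene','top'):
    f=grab(n,n+'0'); print(n,f['fovy'],f['k1'],-f['R'].T@f['t'],f['R'][2]); cv2.imwrite(f'pics/{n}0b.png',cv2.resize(f['color'],(800,600),interpolation=cv2.INTER_CUBIC))
print(monitor.get_state())
E
```

```text
scene 53.31849608088406 -0.04594941913878563 [0.98087404 0.59595998 0.86200214] [-0.47636987 -0.55381751 -0.68290403]
top 45.1271939254131 -0.049672121237078336 [ 0.38418079 -0.00518906  1.76880462] [ 0.06300968 -0.0026053  -0.99800952]
{'t': 0.1, 'q': array([-8.77904411e-01,  3.59322716e-01,  1.11374555e-02, -2.82890750e-04,
       -1.22408655e+00, -2.88047373e-01]), 'qd': array([ 0.00023219, -0.00200716,  0.00153891,  0.00072168, -0.00054988,
        0.00121886]), 'joint_efforts': array([-1.50765412e-03, -5.84163094e+01,  2.93750703e+01,  7.01554611e+00,
        1.01432719e-02, -8.13707015e-05]), 'eef_pos': array([ 0.26564445, -0.62009142,  0.24771048]), 'ee_rot': array([ 3.14010241e+00, -1.64199131e-04, -2.73684431e+00]), 'force': array([-0.61892486, -0.68678761, -0.34930832]), 'moment': array([ 0.02735477,  0.01739596, -0.00888364]), 'gripper_force': 0.0, 'width': 0.08710021294288078}
```

View pics/scene0b.png

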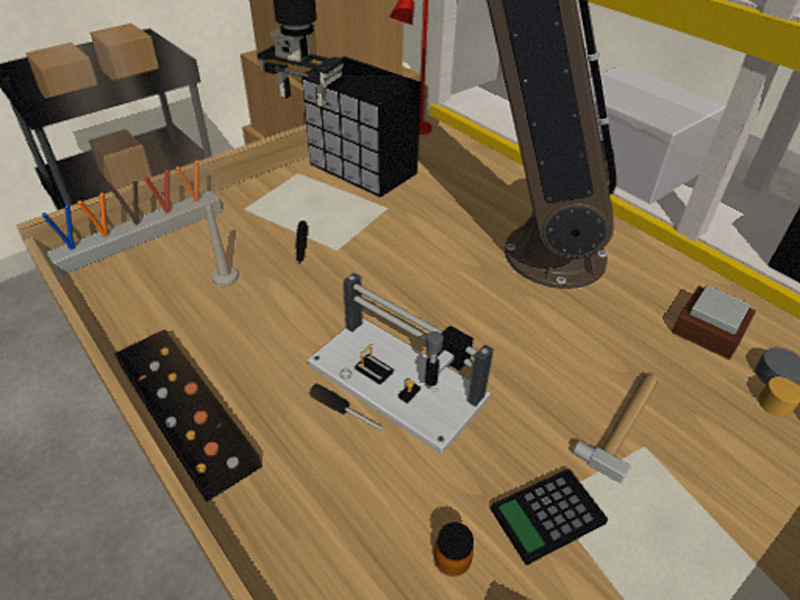

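View pics/top0b.png

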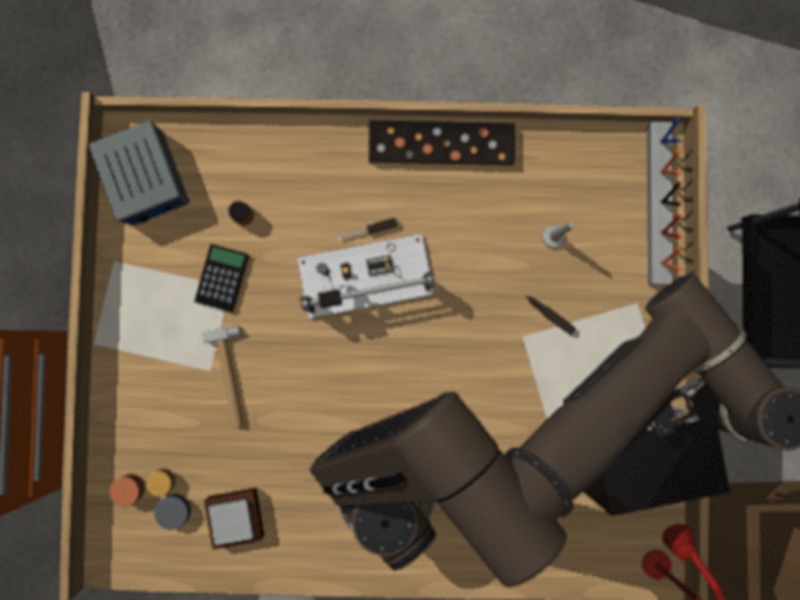

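The scene view shows the stand around (400,370), with the carriage at its left (+y) end. The screw is at (408,387) and the loop at (367,357). The top view shows the stand at (367,277). I'll enlarge crops of both.

```bash
python3 - <<'E'
from h import *
a=load('scene0')['color'][170:295,190:320]; b=load('top0')['color'][145:210,185:285]
cv2.imwrite('pics/ca.png',cv2.resize(a,None,fx=4.6,fy=4.6,interpolation=cv2.INTER_CUBIC))
cv2.imwrite('pics/cb.png',cv2.resize(b,None,fx=8,fy=8,interpolation=cv2.INTER_CUBIC))
E
```

```text
(no output)
```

View pics/ca.png

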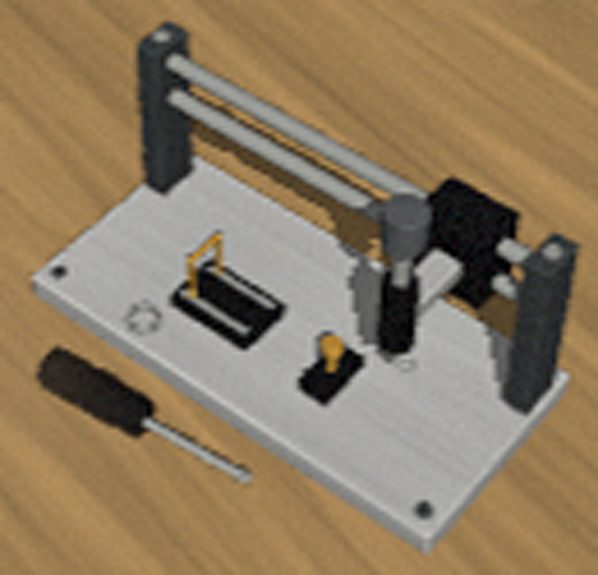

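View pics/cb.png

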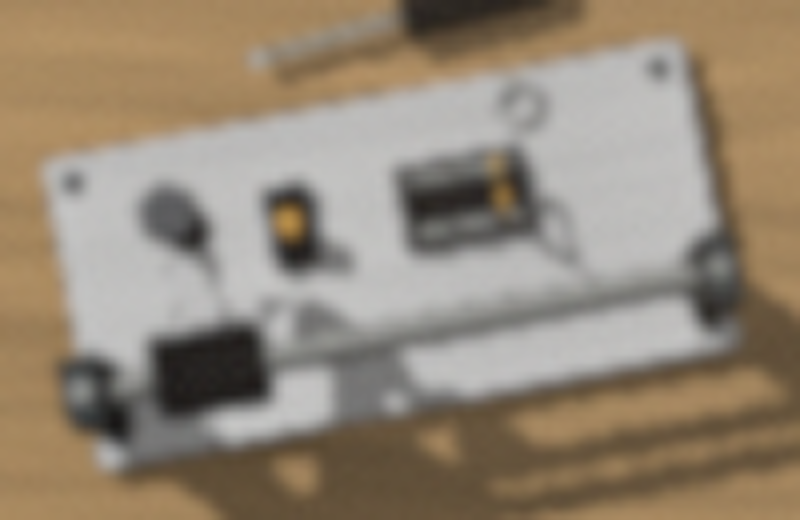

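```bash
cat > fit.py <<'E'
from h import *
from scipy.optimize import least_squares
S=load('scene0');T=load('top0')
cs=lambda p:(np.array(p)+.5)/4.6-.5+[190,170]
ct=lambda p:(np.array(p)+.5)/8-.5+[185,145]
obj=np.array([[75,-155,20],[75,155,20],[-75,155,20],[75,155,20],[75,-155,20],[-75,-155,20],[-75,155,20]])/1e3
uv=[cs((35,284)),cs((428,538)),cs((567,376)),ct((45,165)),ct((680,42)),ct((742,345)),ct((105,464))]
w=[S]*3+[T]*4
def W(p,X):
    c,s=np.cos(p[2]),np.sin(p[2]); X=np.atleast_2d(X)
    return np.c_[p[0]+c*X[:,0]-s*X[:,1],p[1]+s*X[:,0]+c*X[:,1],X[:,2]]
def res(p): return np.concatenate([proj(f,W(p,o))[0]-u for f,o,u in zip(w,obj,uv)])
r=least_squares(res,[.6,.0,.15]); p=r.x
print(p,np.degrees(p[2]),r.fun.round(2))
def inv(P):
    c,s=np.cos(p[2]),np.sin(p[2]); d=P-[p[0],p[1],0]
    return np.array([c*d[0]+s*d[1],-s*d[0]+c*d[1],P[2]])*1e3
if __name__=='__main__':
  for n,f,u,z in [('capS',S,cs((405,212)),.196),('capT',T,ct((168,212)),.196),('carT',T,ct((210,362)),.143),
   ('loopT',T,ct((502,183)),.065),('loopS',S,cs((205,252)),.065),('footT',T,ct((466,200)),.03),('footScorn-y+x',S,cs((172,297)),.03),('footS+y+x',S,cs((246,343)),.03),('footS+y-x',S,cs((285,306)),.03),('screwT',T,ct((291,222)),.053),('screwS',S,cs((331,347)),.05),('ringT',T,ct((523,107)),.023)]:
    q=at_z(f,u,z); print(n,inv(q).round(1),q.round(4))
E
python3 fit.py
```

```text
[0.52621073 0.0593669  0.21382575] 12.251313295027373 [-1.82 -1.9  -0.27  0.07  0.47 -0.9  -1.02 -0.41 -0.48 -0.58 -0.52  0.09
 -1.23  0.93]
capS [ 21.   89.1 196. ] [0.5279 0.1509 0.196 ]
capT [ 20.1  85.  196. ] [0.5278 0.1467 0.196 ]
carT [-42.8  83.2 143. ] [0.4667 0.1316 0.143 ]
loopT [ 18.  -59.4  65. ] [0.5564 0.0051 0.065 ]
loopS [ 19.3 -52.8  65. ] [0.5562 0.0118 0.065 ]
footT [ 16.8 -41.8  30. ] [0.5515 0.0221 0.03  ]
footScorn-y+x [ 37.  -65.6  30. ] [0.5763 0.0032 0.03  ]
footS+y+x [36.5 -6.7 30. ] [0.5633 0.0606 0.03  ]
footS+y-x [-1.2 -6.5 30. ] [0.5264 0.0527 0.03  ]
screwT [20.2 40.3 53. ] [0.5373 0.1031 0.053 ]
screwS [19.9 44.7 50. ] [0.5362 0.1073 0.05  ]
ringT [ 55.9 -76.8  23. ] [ 0.5971 -0.0039  0.023 ]
```

Call:
{"method": "servo_tool", "body": {
  "targets": [
    {"angular": [0,0,2.74],"xyz": [0,0,-2.5],"claw": 6},
    {"angular": [0,0,2.74],"xyz": [0,0,-2.5],"claw": 6},
    {"angular": [0,0,2.74],"xyz": [0,0,-2.5],"claw": 6},
    {"angular": [0,0,2.73],"xyz": [0,0,-2.5],"claw": 6},
    {"angular": [0,0,0],"xyz": [-1.8,3,0],"claw": 6},
    {"angular": [0,0,0],"xyz": [-1.8,3,0],"claw": 6},
    {"angular": [0,0,0],"xyz": [-1.8,3,0],"claw": 6},
    {"angular": [0,0,0],"xyz": [-1.8,3,0],"claw": 6},
    {"angular": [0,0,0],"xyz": [-1.8,3,0],"claw": 6},
    {"angular": [0,0,0],"xyz": [-1.8,3,0],"claw": 6},
    {"angular": [0,0,0],"xyz": [-1.8,3,0],"claw": 6},
    {"angular": [0,0,0],"xyz": [-1.8,3,0],"claw": 6},
    {"angular": [0,0,0],"xyz": [-1.8,3,0],"claw": 6},
    {"angular": [0,0,0],"xyz": [-1.8,3,0],"claw": 6},
    {"angular": [0,0,0],"xyz": [-1.8,3,0],"claw": 6},
    {"angular": [0,0,0],"xyz": [-1.8,3,0],"claw": 6},
    {"angular": [0,0,0],"xyz": [-1.8,3,0],"claw": 6},
    {"angular": [0,0,0],"xyz": [-1.8,3,0],"claw": 6},
    {"angular": [0,0,0],"xyz": [-1.8,3,0],"claw": 6},
    {"angular": [0,0,0],"xyz": [-1.8,3,0],"claw": 6}
  ]
}}

```text
t: 2.1
eef_pos: [0.4454, -0.0888, 0.3485]
ee_rot: [3.141, 0.0, -2.928]
force: [0.9, -0.9, 0.1]
width: 0.0603
gripper_force: 0.0
```

Call:
{"method": "servo_tool", "body": {
  "targets": [
    {"angular": [0,0,0],"xyz": [-1.64,2.69,0],"claw": 6},
    {"angular": [0,0,0],"xyz": [-1.64,2.69,0],"claw": 6},
    {"angular": [0,0,0],"xyz": [-1.64,2.69,0],"claw": 6},
    {"angular": [0,0,0],"xyz": [-1.64,2.69,0],"claw": 6},
    {"angular": [0,0,0],"xyz": [-1.64,2.69,0],"claw": 6},
    {"angular": [0,0,0],"xyz": [-1.64,2.69,1.5],"claw": 6},
    {"angular": [0,0,0],"xyz": [-1.64,2.69,3],"claw": 6},
    {"angular": [0,0,0],"xyz": [-1.64,2.69,3],"claw": 6},
    {"angular": [0,0,0],"xyz": [0,0,3],"claw": 6},
    {"angular": [0,0,0],"xyz": [0,0,0],"claw": 6},
    {"angular": [0,0,0],"xyz": [0,0,0],"claw": 6}
  ]
}}

```text
t: 3.2
eef_pos: [0.528, 0.1475, 0.2439]
ee_rot: [-3.141, -0.001, -2.928]
force: [0.7, -0.4, 0.9]
width: 0.0598
gripper_force: 0.0
```

```bash
python3 - <<'E'
from h import *
from fit import inv
f=grab('scene','s1'); s=monitor.get_state(); print(s['eef_pos'],s['ee_rot'],s['force'],inv(s['eef_pos']))
print(proj(f,[[*s['eef_pos'][:2],z] for z in (.25,.228,.196,.17)]))
cv2.imwrite('pics/s1c.png',cv2.resize(f['color'][120:250,220:350],None,fx=4.6,fy=4.6,interpolation=cv2.INTER_CUBIC))
E
```

```text
[0.52621073 0.0593669  0.21382575] 12.251313295027373 [-1.82 -1.9  -0.27  0.07  0.47 -0.9  -1.02 -0.41 -0.48 -0.58 -0.52  0.09
 -1.23  0.93]
[0.52861636 0.1476472  0.24502396] [-3.14143225e+00  1.35240773e-03 -2.92794883e+00] [-0.10347234  0.78872465  1.06093184] [ 21.08393213  85.75935173 245.02396483]
[[277.78552664 198.91817107]
 [277.25592648 205.66146559]
 [276.51559995 215.07425349]
 [275.93885606 222.39620221]]
```

View pics/s1c.png

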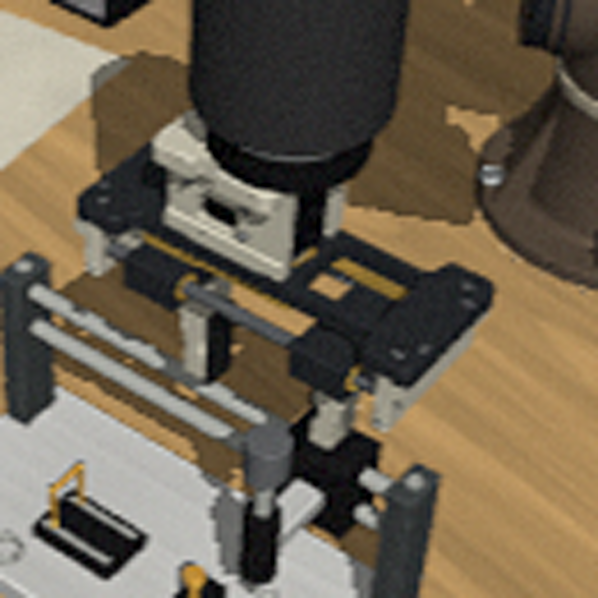

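The fingers (crop 205,340 and 330,420) straddle the cap (270,440). I'll lower the tool and close them.

Call:
{"method": "servo_tool", "body": {
  "targets": [
    {"angular": [0,0,0],"xyz": [0,0.15,1.7],"claw": 6},
    {"angular": [0,0,0],"xyz": [0,0,1.7],"claw": 6},
    {"angular": [0,0,0],"xyz": [0,0,1.5],"claw": 6},
    {"angular": [0,0,0],"xyz": [0,0,0.2],"claw": 6},
    {"angular": [0,0,0],"xyz": [0,0,0],"claw": 2.4},
    {"angular": [0,0,0],"xyz": [0,0,0],"claw": 2.4},
    {"angular": [0,0,0],"xyz": [0,0,0],"claw": 2.4},
    {"angular": [0,0,0],"xyz": [0,0,0],"claw": 2.2},
    {"angular": [0,0,0],"xyz": [0,0,0],"claw": 2.2},
    {"angular": [0,0,0],"xyz": [0,0,0],"claw": 2.0}
  ],
  "force": 30
}}

```text
t: 4.25
eef_pos: [0.5279, 0.1494, 0.1929]
ee_rot: [3.141, 0.001, -2.928]
force: [-0.7, 0.1, 1.0]
width: 0.0253
gripper_force: 30.0
```

Call:
{"method": "servo_tool", "body": {
  "targets": [
    {"angular": [0,0,0],"xyz": [0,-0.4,0],"claw": 2.0},
    {"angular": [0,0,0],"xyz": [0,-0.8,0],"claw": 2.0},
    {"angular": [0,0,0],"xyz": [0,-0.8,0],"claw": 2.0},
    {"angular": [0,0,0],"xyz": [0,-0.8,0],"claw": 2.0},
    {"angular": [0,0,0],"xyz": [0,-0.8,0],"claw": 2.0},
    {"angular": [0,0,0],"xyz": [0,-0.4,0],"claw": 2.0},
    {"angular": [0,0,0],"xyz": [0,0,0],"claw": 2.0}
  ]
}}

```text
t: 4.95
eef_pos: [0.5365, 0.1093, 0.1926]
ee_rot: [-3.141, 0.0, -2.929]
force: [1.0, -0.4, 1.4]
width: 0.0252
gripper_force: 30.0
```

Call:
{"method": "servo_tool", "body": {
  "targets": [
    {"angular": [0,0,0],"xyz": [0,-0.5,0],"claw": 2.0},
    {"angular": [0,0,0],"xyz": [0,-1,0],"claw": 2.0},
    {"angular": [0,0,0],"xyz": [0,-1,0],"claw": 2.0},
    {"angular": [0,0,0],"xyz": [0,-1,0],"claw": 2.0},
    {"angular": [0,0,0],"xyz": [0,-1,0],"claw": 2.0},
    {"angular": [0,0,0],"xyz": [0,-1,0],"claw": 2.0},
    {"angular": [0,0,0],"xyz": [0,-1,0],"claw": 2.0},
    {"angular": [0,0,0],"xyz": [0,-0.5,0],"claw": 2.0},
    {"angular": [0,0,0],"xyz": [0,0,0],"claw": 2.0}
  ]
}}

```text
t: 5.85
eef_pos: [0.5512, 0.0409, 0.1926]
ee_rot: [-3.141, -0.0, -2.929]
force: [1.6, 0.7, 2.2]
width: 0.025
gripper_force: 30.0
```

Call:
{"method": "servo_tool", "body": {
  "targets": [
    {"angular": [0,0,0],"xyz": [0,-0.5,0],"claw": 2.0},
    {"angular": [0,0,0],"xyz": [0,-1,0],"claw": 2.0},
    {"angular": [0,0,0],"xyz": [0,-1,0],"claw": 2.0},
    {"angular": [0,0,0],"xyz": [0,-1,0],"claw": 2.0},
    {"angular": [0,0,0],"xyz": [0,-0.5,0],"claw": 2.0},
    {"angular": [0,0,0],"xyz": [0,0,0],"claw": 2.0}
  ]
}}

```text
t: 6.45
eef_pos: [0.5597, 0.0017, 0.1926]
ee_rot: [-3.141, -0.0, -2.929]
force: [0.9, -0.5, 1.7]
width: 0.0255
gripper_force: 30.0
```

Call:
{"method": "servo_tool", "body": {
  "targets": [
    {"angular": [0,0,0],"xyz": [0,-0.5,0],"claw": 2.0},
    {"angular": [0,0,0],"xyz": [0,-1,0],"claw": 2.0},
    {"angular": [0,0,0],"xyz": [0,-1,0],"claw": 2.0},
    {"angular": [0,0,0],"xyz": [0,-1,0],"claw": 2.0},
    {"angular": [0,0,0],"xyz": [0,-1,0],"claw": 2.0},
    {"angular": [0,0,0],"xyz": [0,-1,0],"claw": 2.0},
    {"angular": [0,0,0],"xyz": [0,-0.4,0],"claw": 2.0},
    {"angular": [0,0,0],"xyz": [0,0,0],"claw": 2.0},
    {"angular": [0,0,0],"xyz": [0,0,0],"claw": 2.0}
  ]
}}

```text
t: 7.35
eef_pos: [0.5698, -0.0446, 0.1896]
ee_rot: [3.125, 0.0, -2.928]
force: [-13.1, 58.2, 1.9]
width: 0.0417
gripper_force: 30.0
```

```bash
python3 - <<'E'
from h import *
from fit import inv
f=grab('scene','s2'); s=monitor.get_state(); print(s['eef_pos'],s['force'],inv(s['eef_pos']))
cv2.imwrite('pics/s2c.png',cv2.resize(f['color'][170:290,190:320],None,fx=5,fy=5,interpolation=cv2.INTER_CUBIC))
E
```

```text
[0.52621073 0.0593669  0.21382575] 12.251313295027373 [-1.82 -1.9  -0.27  0.07  0.47 -0.9  -1.02 -0.41 -0.48 -0.58 -0.52  0.09
 -1.23  0.93]
[ 0.56973861 -0.04447581  0.18961732] [-13.23871964  57.96296053   1.26810703] [  20.50115229 -110.7144368   189.61731976]
```

View pics/s2c.png

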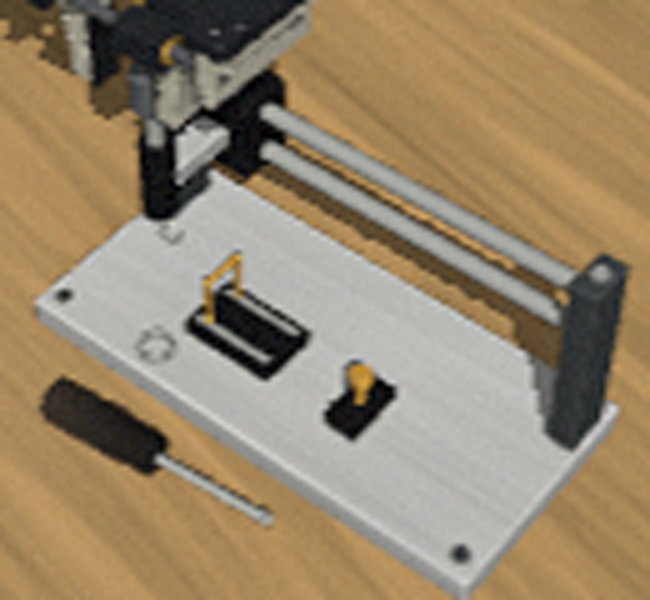

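The picture shows the hook well past the loop and the carriage at its end stop. I mis-added the travel and pushed it there, so I'll back off.

Call:
{"method": "servo_tool", "body": {
  "targets": [
    {"angular": [0,0,0],"xyz": [0,0.3,0],"claw": 2.0},
    {"angular": [0,0,0],"xyz": [0,0.4,0],"claw": 2.0},
    {"angular": [0,0,0],"xyz": [0,0.5,0],"claw": 2.0},
    {"angular": [0,0,0],"xyz": [0,0.3,0],"claw": 2.0},
    {"angular": [0,0,0],"xyz": [0,0,0],"claw": 2.0},
    {"angular": [0,0,0],"xyz": [0,0,0],"claw": 2.0}
  ]
}}

```text
t: 8.0
eef_pos: [0.5677, -0.035, 0.1911]
ee_rot: [3.133, 0.0, -2.928]
force: [-7.2, 30.8, 1.5]
width: 0.0253
gripper_force: 30.0
```

```bash
python3 - <<'E'
from h import *
from fit import inv
s=monitor.get_state(); print(s['eef_pos'],s['ee_rot'],s['force'],s['width'],inv(s['eef_pos']))
E
```

```text
[0.52621073 0.0593669  0.21382575] 12.251313295027373 [-1.82 -1.9  -0.27  0.07  0.47 -0.9  -1.02 -0.41 -0.48 -0.58 -0.52  0.09
 -1.23  0.93]
[ 0.56772053 -0.03499968  0.1911237 ] [ 3.13318028e+00  9.76640237e-05 -2.92756777e+00] [-7.19644326 30.79806846  1.52450817] 0.025261609244502867 [  20.53986543 -101.02587541  191.12370268]
```

Call:
{"method": "servo_tool", "body": {
  "targets": [
    {"angular": [0,0,0],"xyz": [0,0.4,0],"claw": 2.0},
    {"angular": [0,0,0],"xyz": [0,0.4,0],"claw": 2.0},
    {"angular": [0,0,0],"xyz": [0,0.4,0],"claw": 2.0},
    {"angular": [0,0,0],"xyz": [0,0.3,0],"claw": 2.0},
    {"angular": [0,0,0],"xyz": [0,0,0],"claw": 2.0},
    {"angular": [0,0,0],"xyz": [0,0,0],"claw": 2.0}
  ]
}}

```text
t: 8.6
eef_pos: [0.5657, -0.0258, 0.1926]
ee_rot: [3.142, 0.0, -2.928]
force: [0.6, -0.3, 0.6]
width: 0.0256
gripper_force: 30.0
```

```bash
python3 - <<'E'
from h import *
from fit import inv
s=monitor.get_state(); print(s['eef_pos'],s['ee_rot'],s['force'],s['width'],inv(s['eef_pos']))
f=grab('scene','s3')
cv2.imwrite('pics/s3c.png',cv2.resize(f['color'][140:260,180:280],None,fx=5,fy=5,interpolation=cv2.INTER_CUBIC))
E
```

```text
[0.52621073 0.0593669  0.21382575] 12.251313295027373 [-1.82 -1.9  -0.27  0.07  0.47 -0.9  -1.02 -0.41 -0.48 -0.58 -0.52  0.09
 -1.23  0.93]
[ 0.56569884 -0.02582179  0.19256974] [ 3.14151463e+00  4.82468353e-05 -2.92817208e+00] [ 0.5806381  -0.26558449  0.61960271] 0.025644275143324156 [ 20.51176781 -91.62799911 192.56973762]
```

View pics/s3c.png

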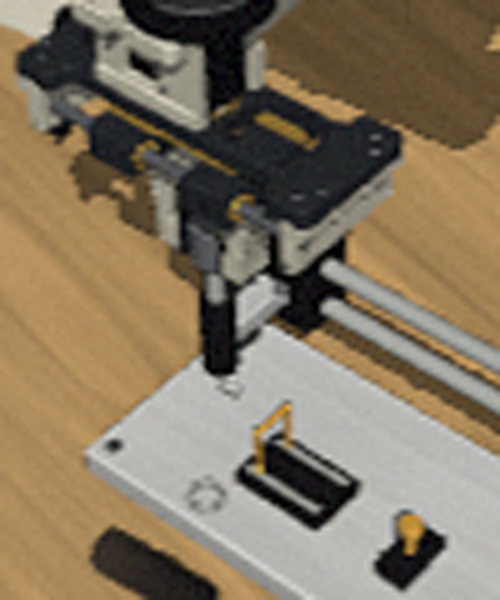

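The hook is at (230,385), clear of the loop on its -y side. Now I'll press the plunger down.

Call:
{"method": "servo_tool", "body": {
  "targets": [
    {"angular": [0,0,0],"xyz": [0,0,0.2],"claw": 2.0},
    {"angular": [0,0,0],"xyz": [0,0,0.3],"claw": 2.0},
    {"angular": [0,0,0],"xyz": [0,0,0.3],"claw": 2.0},
    {"angular": [0,0,0],"xyz": [0,0,0.3],"claw": 2.0},
    {"angular": [0,0,0],"xyz": [0,0,0.3],"claw": 2.0},
    {"angular": [0,0,0],"xyz": [0,0,0.3],"claw": 2.0},
    {"angular": [0,0,0],"xyz": [0,0,0.2],"claw": 2.0},
    {"angular": [0,0,0],"xyz": [0,0,0.1],"claw": 2.0},
    {"angular": [0,0,0],"xyz": [0,0,0],"claw": 2.0},
    {"angular": [0,0,0],"xyz": [0,0,0],"claw": 2.0}
  ],
  "force": 40
}}

```text
t: 9.65
eef_pos: [0.5658, -0.0258, 0.1727]
ee_rot: [-3.141, 0.0, -2.928]
force: [-0.7, -0.7, 5.7]
width: 0.0251
gripper_force: 40.0
```

Call:
{"method": "servo_tool", "body": {
  "targets": [
    {"angular": [0,0,0],"xyz": [0,0,0.1],"claw": 2.0},
    {"angular": [0,0,0],"xyz": [0,0,0.1],"claw": 2.0},
    {"angular": [0,0,0],"xyz": [0,0,0.1],"claw": 2.0},
    {"angular": [0,0,0],"xyz": [0,0,0.1],"claw": 2.0},
    {"angular": [0,0,0],"xyz": [0,0,0],"claw": 2.0},
    {"angular": [0,0,0],"xyz": [0,0,0],"claw": 2.0}
  ]
}}

```text
t: 10.25
eef_pos: [0.5659, -0.0259, 0.1697]
ee_rot: [-3.141, 0.001, -2.927]
force: [-3.9, -0.9, 12.3]
width: 0.0251
gripper_force: 40.0
```

Call:
{"method": "servo_tool", "body": {
  "targets": [
    {"angular": [0,0,0],"xyz": [0,0,-0.1],"claw": 2.0},
    {"angular": [0,0,0],"xyz": [0,0,-0.1],"claw": 2.0},
    {"angular": [0,0,0],"xyz": [0,0.3,0],"claw": 2.0},
    {"angular": [0,0,0],"xyz": [0,0.4,0],"claw": 2.0},
    {"angular": [0,0,0],"xyz": [0,0.4,0],"claw": 2.0},
    {"angular": [0,0,0],"xyz": [0,0.4,0],"claw": 2.0},
    {"angular": [0,0,0],"xyz": [0,0.2,0],"claw": 2.0},
    {"angular": [0,0,0],"xyz": [0,0,0],"claw": 2.0},
    {"angular": [0,0,0],"xyz": [0,0,0],"claw": 2.0}
  ]
}}

```text
t: 11.15
eef_pos: [0.5621, -0.0089, 0.1708]
ee_rot: [-3.141, 0.0, -2.928]
force: [-1.4, 1.4, 7.1]
width: 0.0251
gripper_force: 40.0
```

Call:
{"method": "servo_tool", "body": {
  "targets": [
    {"angular": [0,0,0],"xyz": [0,0.1,0],"claw": 2.0},
    {"angular": [0,0,0],"xyz": [0,0.1,0],"claw": 2.0},
    {"angular": [0,0,0],"xyz": [0,0,0],"claw": 2.0},
    {"angular": [0,0,0],"xyz": [0,0,0],"claw": 2.0}
  ]
}}

```text
t: 11.55
eef_pos: [0.5618, -0.0072, 0.1708]
ee_rot: [-3.141, 0.0, -2.928]
force: [-0.6, -0.7, 7.0]
width: 0.0253
gripper_force: 40.0
```

Call:
{"method": "servo_tool", "body": {
  "targets": [
    {"angular": [0,0,0],"xyz": [0,0.1,0],"claw": 2.0},
    {"angular": [0,0,0],"xyz": [0,0.1,0],"claw": 2.0},
    {"angular": [0,0,0],"xyz": [0,0,0],"claw": 2.0},
    {"angular": [0,0,0],"xyz": [0,0,0],"claw": 2.0}
  ]
}}

```text
t: 11.95
eef_pos: [0.5614, -0.0052, 0.1708]
ee_rot: [-3.141, 0.0, -2.928]
force: [-1.1, -0.3, 6.7]
width: 0.0255
gripper_force: 40.0
```

Call:
{"method": "servo_tool", "body": {
  "targets": [
    {"angular": [0,0,0],"xyz": [0,0.1,0],"claw": 2.0},
    {"angular": [0,0,0],"xyz": [0,0.1,0],"claw": 2.0},
    {"angular": [0,0,0],"xyz": [0,0,0],"claw": 2.0},
    {"angular": [0,0,0],"xyz": [0,0,0],"claw": 2.0}
  ]
}}

```text
t: 12.35
eef_pos: [0.5609, -0.0033, 0.1708]
ee_rot: [-3.141, 0.0, -2.928]
force: [-0.5, -1.4, 6.6]
width: 0.0249
gripper_force: 40.0
```

Call:
{"method": "servo_tool", "body": {
  "targets": [
    {"angular": [0,0,0],"xyz": [0,0.1,0],"claw": 2.0},
    {"angular": [0,0,0],"xyz": [0,0,0],"claw": 2.0},
    {"angular": [0,0,0],"xyz": [0,0,0],"claw": 2.0}
  ]
}}

```text
t: 12.65
eef_pos: [0.5607, -0.0023, 0.1708]
ee_rot: [-3.141, 0.0, -2.928]
force: [-1.3, -1.3, 6.2]
width: 0.0253
gripper_force: 40.0
```

Tracking is still free. Next come small steps, one per call so the force can be read each time.

Call:
{"method": "servo_tool", "body": {
  "targets": [
    {"angular": [0,0,0],"xyz": [0,0.1,0],"claw": 2.0},
    {"angular": [0,0,0],"xyz": [0,0.1,0],"claw": 2.0},
    {"angular": [0,0,0],"xyz": [0,0,0],"claw": 2.0},
    {"angular": [0,0,0],"xyz": [0,0,0],"claw": 2.0}
  ]
}}

```text
t: 13.05
eef_pos: [0.5603, -0.0004, 0.1708]
ee_rot: [-3.141, 0.0, -2.928]
force: [-0.9, -0.8, 6.9]
width: 0.0251
gripper_force: 40.0
```

Call:
{"method": "servo_tool", "body": {
  "targets": [
    {"angular": [0,0,0],"xyz": [0,0.1,0],"claw": 2.0},
    {"angular": [0,0,0],"xyz": [0,0.05,0],"claw": 2.0},
    {"angular": [0,0,0],"xyz": [0,0,0],"claw": 2.0},
    {"angular": [0,0,0],"xyz": [0,0,0],"claw": 2.0}
  ]
}}

```text
t: 13.45
eef_pos: [0.56, 0.0011, 0.1708]
ee_rot: [-3.141, 0.0, -2.928]
force: [-1.2, -0.6, 5.8]
width: 0.0254
gripper_force: 40.0
```

Call:
{"method": "servo_tool", "body": {
  "targets": [
    {"angular": [0,0,0],"xyz": [0,0.1,0],"claw": 2.0},
    {"angular": [0,0,0],"xyz": [0,0.05,0],"claw": 2.0},
    {"angular": [0,0,0],"xyz": [0,0,0],"claw": 2.0},
    {"angular": [0,0,0],"xyz": [0,0,0],"claw": 2.0}
  ]
}}

```text
t: 13.85
eef_pos: [0.5597, 0.0025, 0.1708]
ee_rot: [-3.141, 0.0, -2.928]
force: [-1.2, -0.4, 5.4]
width: 0.0255
gripper_force: 40.0
```

Call:
{"method": "servo_tool", "body": {
  "targets": [
    {"angular": [0,0,0],"xyz": [0,0.1,0],"claw": 2.0},
    {"angular": [0,0,0],"xyz": [0,0.05,0],"claw": 2.0},
    {"angular": [0,0,0],"xyz": [0,0,0],"claw": 2.0},
    {"angular": [0,0,0],"xyz": [0,0,0],"claw": 2.0}
  ]
}}

```text
t: 14.25
eef_pos: [0.5593, 0.004, 0.1708]
ee_rot: [-3.141, 0.0, -2.928]
force: [-1.8, -0.8, 6.9]
width: 0.0253
gripper_force: 40.0
```

Call:
{"method": "servo_tool", "body": {
  "targets": [
    {"angular": [0,0,0],"xyz": [0,0.1,0],"claw": 2.0},
    {"angular": [0,0,0],"xyz": [0,0.05,0],"claw": 2.0},
    {"angular": [0,0,0],"xyz": [0,0,0],"claw": 2.0},
    {"angular": [0,0,0],"xyz": [0,0,0],"claw": 2.0}
  ]
}}

```text
t: 14.65
eef_pos: [0.559, 0.0054, 0.1708]
ee_rot: [-3.141, 0.0, -2.928]
force: [-1.0, -1.0, 6.3]
width: 0.0251
gripper_force: 40.0
```

Call:
{"method": "servo_tool", "body": {
  "targets": [
    {"angular": [0,0,0],"xyz": [0,0.1,0],"claw": 2.0},
    {"angular": [0,0,0],"xyz": [0,0.05,0],"claw": 2.0},
    {"angular": [0,0,0],"xyz": [0,0,0],"claw": 2.0},
    {"angular": [0,0,0],"xyz": [0,0,0],"claw": 2.0}
  ]
}}

```text
t: 15.05
eef_pos: [0.5589, 0.0062, 0.1709]
ee_rot: [-3.14, 0.0, -2.928]
force: [-0.3, -4.2, 5.5]
width: 0.0251
gripper_force: 40.0
```

Contact: the tool lags its command and the y force is -4 N, at the position expected for the shank. I'll back off to mid-mouth and let the plunger up slowly.

Call:
{"method": "servo_tool", "body": {
  "targets": [
    {"angular": [0,0,0],"xyz": [0,-0.1,0],"claw": 2.0},
    {"angular": [0,0,0],"xyz": [0,-0.1,0],"claw": 2.0},
    {"angular": [0,0,0],"xyz": [0,0,0],"claw": 2.0},
    {"angular": [0,0,0],"xyz": [0,0,-0.1],"claw": 2.0},
    {"angular": [0,0,0],"xyz": [0,0,-0.1],"claw": 2.0},
    {"angular": [0,0,0],"xyz": [0,0,-0.1],"claw": 2.0},
    {"angular": [0,0,0],"xyz": [0,0,-0.1],"claw": 2.0},
    {"angular": [0,0,0],"xyz": [0,0,-0.1],"claw": 2.0},
    {"angular": [0,0,0],"xyz": [0,0,0],"claw": 2.0},
    {"angular": [0,0,0],"xyz": [0,0,0],"claw": 2.0}
  ]
}}

```text
t: 16.05
eef_pos: [0.5591, 0.005, 0.1757]
ee_rot: [-3.141, 0.0, -2.928]
force: [-0.0, -0.5, 5.5]
width: 0.025
gripper_force: 40.0
```

Call:
{"method": "servo_tool", "body": {
  "targets": [
    {"angular": [0,0,0],"xyz": [0,0,-0.1],"claw": 2.0},
    {"angular": [0,0,0],"xyz": [0,0,-0.1],"claw": 2.0},
    {"angular": [0,0,0],"xyz": [0,0,0],"claw": 2.0},
    {"angular": [0,0,0],"xyz": [0,0,0],"claw": 2.0}
  ]
}}

```text
t: 16.45
eef_pos: [0.5591, 0.0051, 0.1777]
ee_rot: [-3.142, 0.0, -2.928]
force: [-0.5, -1.1, 5.3]
width: 0.0249
gripper_force: 40.0
```

Now q is about 0.015 with no load on the tip, so the loop is inside the mouth. I'll continue up.

Call:
{"method": "servo_tool", "body": {
  "targets": [
    {"angular": [0,0,0],"xyz": [0,0,-0.1],"claw": 2.0},
    {"angular": [0,0,0],"xyz": [0,0,-0.1],"claw": 2.0},
    {"angular": [0,0,0],"xyz": [0,0,-0.05],"claw": 2.0},
    {"angular": [0,0,0],"xyz": [0,0,0],"claw": 2.0},
    {"angular": [0,0,0],"xyz": [0,0,0],"claw": 2.0}
  ]
}}

```text
t: 16.95
eef_pos: [0.559, 0.0052, 0.1801]
ee_rot: [-3.142, 0.0, -2.928]
force: [-0.7, -0.6, 3.1]
width: 0.0254
gripper_force: 40.0
```

Call:
{"method": "servo_tool", "body": {
  "targets": [
    {"angular": [0,0,0],"xyz": [0,0,-0.05],"claw": 2.0},
    {"angular": [0,0,0],"xyz": [0,0,-0.05],"claw": 2.0},
    {"angular": [0,0,0],"xyz": [0,0,0],"claw": 2.0},
    {"angular": [0,0,0],"xyz": [0,0,0],"claw": 2.0}
  ]
}}

```text
t: 17.35
eef_pos: [0.5591, 0.0052, 0.1811]
ee_rot: [3.142, 0.0, -2.928]
force: [-0.1, -0.9, 4.1]
width: 0.0251
gripper_force: 40.0
```

Call:
{"method": "servo_tool", "body": {
  "targets": [
    {"angular": [0,0,0],"xyz": [0,0,-0.05],"claw": 2.0},
    {"angular": [0,0,0],"xyz": [0,0,0],"claw": 2.0},
    {"angular": [0,0,0],"xyz": [0,0,0],"claw": 2.0}
  ]
}}

```text
t: 17.65
eef_pos: [0.559, 0.0052, 0.1816]
ee_rot: [3.142, 0.0, -2.928]
force: [0.4, -1.2, 3.8]
width: 0.0254
gripper_force: 40.0
```

Call:
{"method": "servo_tool", "body": {
  "targets": [
    {"angular": [0,0,0],"xyz": [0,0,-0.05],"claw": 2.0},
    {"angular": [0,0,0],"xyz": [0,0,0],"claw": 2.0},
    {"angular": [0,0,0],"xyz": [0,0,0],"claw": 2.0}
  ]
}}

```text
t: 17.95
eef_pos: [0.559, 0.0052, 0.182]
ee_rot: [3.142, 0.0, -2.928]
force: [0.3, 0.2, 4.0]
width: 0.0254
gripper_force: 40.0
```

Call:
{"method": "servo_tool", "body": {
  "targets": [
    {"angular": [0,0,0],"xyz": [0,0,-0.05],"claw": 2.0},
    {"angular": [0,0,0],"xyz": [0,0,0],"claw": 2.0},
    {"angular": [0,0,0],"xyz": [0,0,0],"claw": 2.0}
  ]
}}

```text
t: 18.25
eef_pos: [0.559, 0.0052, 0.1824]
ee_rot: [3.141, -0.0, -2.928]
force: [0.9, -1.2, 1.0]
width: 0.0254
gripper_force: 40.0
```

Call:
{"method": "servo_tool", "body": {
  "targets": [
    {"angular": [0,0,0],"xyz": [0,0,-0.03],"claw": 2.0},
    {"angular": [0,0,0],"xyz": [0,0,0],"claw": 2.0},
    {"angular": [0,0,0],"xyz": [0,0,0],"claw": 2.0}
  ]
}}

```text
t: 18.55
eef_pos: [0.5589, 0.0052, 0.1826]
ee_rot: [3.141, -0.0, -2.928]
force: [2.2, -0.0, -0.3]
width: 0.025
gripper_force: 40.0
```

```bash
python3 - <<'E'
from h import *
s=monitor.get_state(); print(s['eef_pos'],s['force'],s['width'])
f=grab('scene','s4')
cv2.imwrite('pics/s4c.png',cv2.resize(f['color'][180:260,200:300],None,fx=7,fy=7,interpolation=cv2.INTER_CUBIC))
E
```

```text
[0.55892783 0.00521243 0.18262852] [ 2.21637353 -0.01962681 -0.31062356] 0.025018210281052517
```

View pics/s4c.png

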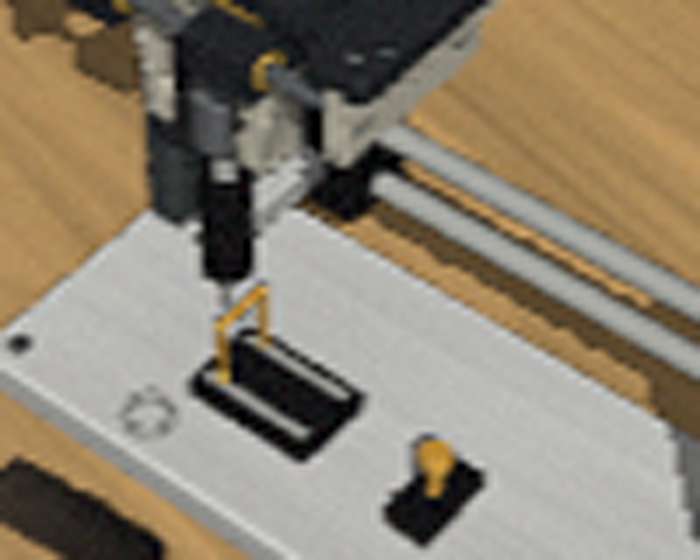

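The shank at (225,295) meets the loop's top bar, and the z force has gone from +4 N to about 0, so the loop carries the spring. I'll add a small margin, then ease the grip and open.

Call:
{"method": "servo_tool", "body": {
  "targets": [
    {"angular": [0,0,0],"xyz": [0,0,-0.02],"claw": 2.0},
    {"angular": [0,0,0],"xyz": [0,0,0],"claw": 2.0},
    {"angular": [0,0,0],"xyz": [0,0,0],"claw": 2.0}
  ],
  "force": 15
}}

```text
t: 18.9
eef_pos: [0.5589, 0.0052, 0.1828]
ee_rot: [3.141, -0.0, -2.928]
force: [3.4, -1.4, -3.4]
width: 0.0254
gripper_force: 15.0
```

Call:
{"method": "servo_tool", "body": {
  "targets": [
    {"angular": [0,0,0],"xyz": [0,0,0],"claw": 2.4},
    {"angular": [0,0,0],"xyz": [0,0,0],"claw": 2.8},
    {"angular": [0,0,0],"xyz": [0,0,0],"claw": 3.4},
    {"angular": [0,0,0],"xyz": [0,0,0],"claw": 4.2},
    {"angular": [0,0,0],"xyz": [0,0,0],"claw": 5.5},
    {"angular": [0,0,0],"xyz": [0,0,0],"claw": 6},
    {"angular": [0,0,0],"xyz": [0,0,0],"claw": 6},
    {"angular": [0,0,0],"xyz": [0,0,-1],"claw": 6},
    {"angular": [0,0,0],"xyz": [0,0,-2],"claw": 6},
    {"angular": [0,0,0],"xyz": [0,0,-3],"claw": 6},
    {"angular": [0,0,0],"xyz": [0,0,-3],"claw": 6},
    {"angular": [0,0,0],"xyz": [0,0,-3],"claw": 6},
    {"angular": [0,0,0],"xyz": [0,0,0],"claw": 6},
    {"angular": [0,0,0],"xyz": [0,0,0],"claw": 6}
  ],
  "force": 5
}}

```text
t: 20.3
eef_pos: [0.5592, 0.0053, 0.3043]
ee_rot: [3.141, 0.002, -2.928]
force: [-0.3, -0.0, -0.8]
width: 0.0598
gripper_force: 0.0
```

```bash
python3 - <<'E'
from h import *
f=grab('scene','s5')
from fit import W,p
print(proj(f,W(p,[[.02,-.0595,.185],[.02,-.0595,.196]])))
cv2.imwrite('pics/s5c.png',cv2.resize(f['color'][160:260,190:310],None,fx=6,fy=6,interpolation=cv2.INTER_CUBIC))
E
```

```text
[0.52621073 0.0593669  0.21382575] 12.251313295027373 [-1.82 -1.9  -0.27  0.07  0.47 -0.9  -1.02 -0.41 -0.48 -0.58 -0.52  0.09
 -1.23  0.93]
[[231.02698483 192.1796819 ]
 [230.91102912 189.05284016]]
```

View pics/s5c.png

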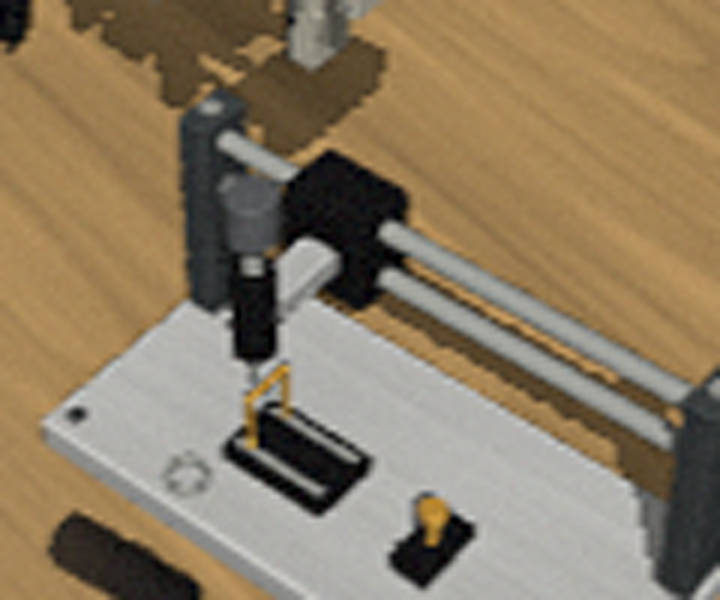

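The cap (252,210) is still partly down over the barrel, the hook holds the loop at (255,380), the hand is clear and the ring and driver are in place. I'll hand it in.

```bash
python3 -c "
from station import order; print(order.job_done())"
```

```text
the job is handed in; nothing more can be done
None
```

I hooked the probe onto the wire loop and handed the job in at about 20 s, with the spring holding the plunger about 10 mm down and the hand clear; hand-in returned no verdict, and the one slip was running the carriage into its -y end stop (wrist force about 60 N), which I backed off.

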